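Free the serving board from its double-latched holder

TASK

Take the serving board out of its locked holder on the terrace counter: swing the steel bail up and right over to its far side first, then turn the crossbar well aside, clear of the board (it turns one way only, and you cannot see which; feel for it), draw the board straight up out of its slot and leave it standing in the slot of the open stand, on the slot's floor. Leave bail and crossbar open and do not disturb the tin, cup or fork.

Things in the scene. Friction and masses are not known exactly. Their poses are not given: they have to be found in the camera images.
- holder: Light-wood board holder, fixed. Origin: on the counter under the middle of the board slot. x runs along the slot, y from the crossbar's pivot post (y = -75) to the bail's hinge post (y = +60; 44 mm along x, 22 along y, top at z = 152), z up. Base 170 x 225 x 15 mm, y from -145 to +80. Neither post is in the way of a grasp of the board's upper edge at its middle.
- slot_floor (a point): Middle of the holder's slot floor, 15 mm above the counter, same axes as the holder. The slot is upright, 13 mm wide between two cheeks 10 mm thick that rise to 80 mm above the counter, and is closed at both ends, 147 mm apart.
- bail (a joint): First catch, a free-swinging stirrup-shaped steel bail, 80 g. 0 = closed, lying to -y of its hinge, its arms (8 mm thick, 60 apart) either side of the crossbar's nose, which can then turn only about 0.15 rad. Positive: up and over to +y about an axis along the holder's x; stop at 2.7. Let go below about 1.2 it falls shut, beyond that it falls open. Swung over = beyond 2.0 rad.
- bail_grip (a point): Centre of the bail's grip rod: round steel, 10 mm thick, 60 mm between the arms, parallel to the holder's x. Closed, it is 178 mm above the counter, 29 mm above the crossbar's top, 50 mm to -y of the hinge axis and 34 mm above it. It moves on an arc about the hinge and can turn between gripping fingers.
- bail_hinge (a point): Middle of the bail's hinge axis, 144 mm above the counter. The open bail rises to 170 mm above the counter.
- bar (a joint): Second latch, a flat aluminium crossbar 155 x 24 x 10 mm on a vertical pivot. 0 = its nose points to the holder's +y, across the board, 4 mm above it, keeping it in. Positive = anticlockwise from above. With the bail open it turns 1.45 rad ONE way; the other way a hidden stop blocks it at about 0.35 rad. Which way is free varies and cannot be seen. Clear of the board = beyond 1.15 rad either way.
- bar_pivot (a point): On the crossbar's vertical pivot axis, at its top face, 149 mm above the counter. The drum of 56 mm diameter below it (123 to 139 mm above the counter) hides the stop. Turning the crossbar takes about 3 N at its peg (friction); it stays where it is left.
- bar_peg (a point): Upright round peg on the crossbar's tail, to turn it by: 20 mm diameter, 24 mm tall above the crossbar, 45 mm from the pivot on the side away from the nose. This point is half-way up the peg, 161 mm above the counter; its top is at 173 mm.
- board_center (a point): Centre of the wooden serving board: 140 mm wide (x), 9 mm thick (y), 120 mm tall (z), 0.1 to 0.18 kg. In the holder its edges are 15 and 135 mm above the counter and 55 mm stand out of the slot. It is out of the slot when its centre is over 140 mm above the counter; to pass over the open bail and the peg its lower edge must be above 175 mm.
- stand_floor (a point): Middle of the slot floor of the open stand, 15 mm above the counter; x along the slot. The stand is a fixed light-wood base 150 x 100 x 15 mm with two upright cheeks 120 mm long, 12 thick, 50 high (to 65 mm above the counter), 22 apart, open at the ends. The board goes in the middle, either way round, and may lean on a cheek.
- tin: Round aluminium snack tin with press lid, 105 mm across, 54 mm high, origin at the centre of its underside. Bystander.
- cup: Green plastic cup, 74 mm across the rim, 95 mm high, origin at the centre of its underside. Bystander.
- fork: Bamboo fork lying flat, about 177 mm long, 6 mm thick, along its x axis, origin on its underside near the middle. Bystander.
Not all that is in view belongs to the job. What is shaped like the part that bears board_center but purple is not meant.

How it is judged:
By the outcome, as a careful person would: the job done as asked, in the order asked, and still so for the second after the job is handed in, with the robot touching nothing.
It also fails if it takes over 69 s, if anything falls off the work surface, if the arm or the gripper's body presses on something with over 40 N, if the wrist force passes 120 N, or if a joint passes its speed limit or range.

ROBOT

A 6-joint arm with a two-finger parallel gripper is mounted at the origin on the work surface. World frame = base frame: x ahead of the robot, y to its left, z up, the work surface at z = 0. Lengths are in m, angles in rad, forces in N, time in s.
With the tool pointing down it reaches from about 0.25 to 0.775 m from the base axis. Payload 4 kg.
Tool frame: the origin (TCP) lies midway between the tips of the shut fingers; the grasp point (between the pads) lies 19 mm behind it; z points along the fingers, y is the line along which they close (so a half turn about z gives the same grasp; the last joint's range is limited). The gripper opens to 94 mm and grips with 3 to 60 N. Pads are 16 mm wide; open, the fingers measure 119 mm over their backs; the gripper's body (75 mm by 177 mm) begins 78 mm behind the grasp point.
Start: joints at [1.069, 0.087, 1.371, -0, 1.684, -0.103], TCP at [0.214, 0.507, 0.206] pointing down, gripper open.
Joint ranges: [-3.1, 3.1], [-0.76, 2.03], [0.27, 2.55], [-1.08, 4.22], [0.17, 2.65], [-2.57, 2.57]. Speed limits (rad/s): [2.79, 2.79, 3.14, 3.14, 3.14, 3.14].

INTERFACE

Orientations are given as [roll, pitch, yaw] about the fixed x, y, z axes, in that order (R = Rz(yaw) Ry(pitch) Rx(roll)).
In Python, from bench import get_obs, snapshot, close_job gives the robot as it stands. The module is installed in compiled form; this text tells all that it offers.
- The arm moves only by the tool drive_tool, never from a script. Its argument "commands" is a list of rows, each a list of 6 numbers: the shift along the tool's x, y, z in units of 0.04 m (1.0 is 0.04 m), then the turn, a rotation vector about the tool's x, y, z in units of 0.1 rad (1.0 is 0.1 rad). In form: [[dx, dy, dz, wx, wy, wz], ...]. A call has 1 to 20 rows; each row shifts and turns the commanded pose from where the row before left it, along the tool's axes as they then stand; what a row does not reach is not made up. A row lasts 1/8 s, in which the tool goes at most 62.5 mm and 10.7 degrees, less where a joint would pass 70% of its speed; a pose out of reach is approached as far as the arm can. A call with a number of a shift or a turn outside -1 to 1 is refused whole. A call with a gripper value outside its range is refused whole. "gripper" is the closure, from 0 (fully open) to 1 (shut), set as the call begins (left out, the last holds). The fingers move at their own pace and stop on an object; the grip force is fixed at half the most. Time passes only in rows, so rows that do not move let the fingers close. It gives the time, the measured TCP pose, the force, the opening and the grip force at its end, in the units of the state.
- get_obs(): the state, without advancing time (a new reading comes with each control period).
- snapshot(name): name is "side" or "top" or "wrist"; returns a dict with "image" (384x512x3 uint8, blue, green, red), "range_z" (384x512 float32, m along the optical axis (not along the pixel's ray), 0 where there is no reading), "fx", "fy", "cx", "cy" (pixels), "rvec" (rotation vector, rad) and "tvec" (3), from world to camera coordinates, as OpenCV has them. Camera axes: x right, y down, z forward; pixel columns grow to the right and rows downward; lengths in m; the calibration is good to about 2 mm. A picture is of the moment at which its call begins.
- close_job(): hands the job in; it is judged then, once.
The state is a dict: "time": time; "joint_positions": joint angles; "qvel": joint speeds; "joint_torque": joint torques, N m; "tool_pos": TCP position; "ee_rot": TCP orientation; "wrist_force": force on the tool from outside, world axes, zero at the start; "wrist_torque": the same for the moment, N m; "width": finger opening in m; "finger_force": force on a finger pad.
Only numpy, scipy, OpenCV 4.12 (cv2) and the standard library are available. Lean on these libraries where they do the work, as an engineer would, in place of code of your own. Each camera call takes 0.05 s, during which the arm holds its last target. There are 200 camera calls.

## Working session

There is one attempt and no reset: what is moved stays moved. The work goes in short steps, Python scripts to look and compute and a tool call to move; the robot and the scene stay as the last step left them, time stands still between calls to the robot, and variables do not carry over. Pictures are saved under pics/ and viewed, at most 10 in all, crops included, and the job is handed in when it is done.

Besides the shell and the picture viewer there is one more tool, called as a command line: name --pt "numbers of a row" for each row, then --argument value for the rest. drive_tool: Moves the arm, as the interface text tells. Its arguments: {"type":"object","properties":{"commands":{"type":"array"},"gripper":{"type":"number"}},"required":["commands"]}

```bash
mkdir -p pics
cat > h.py <<'E'
import numpy as np, cv2
from bench import get_obs, snapshot
from scipy.spatial.transform import Rotation as R
def cam(n):
    s=snapshot(n); s['R']=cv2.Rodrigues(np.array(s['rvec'],float))[0]; s['t']=np.array(s['tvec'],float).reshape(3); return s
def cloud(s):
    z=s['range_z'].astype(float); v,u=np.mgrid[:z.shape[0],:z.shape[1]]
    P=np.stack([(u-s['cx'])/s['fx']*z,(v-s['cy'])/s['fy']*z,z],-1)
    W=(P-s['t'])@s['R']; W[z==0]=np.nan; return W
def ray(s,u,v,h):
    d=np.array([(u-s['cx'])/s['fx'],(v-s['cy'])/s['fy'],1])@s['R']; c=-s['t']@s['R']
    return c+d*(h-c[2])/d[2]
E
python3 - <<'E'
from h import *
a=cam('top');b=cam('side')
for s in(a,b): print(-s['t']@s['R'],s['fx'],s['cx'],s['R'].round(2).tolist())
import pickle;pickle.dump((a,b),open('s0.pkl','wb'))
cv2.imwrite('pics/a.png',a['image']);cv2.imwrite('pics/b.png',b['image'])
o=get_obs();print({k:np.round(v,3) for k,v in o.items()})
E
```

```text
[ 0.13843413 -0.02710449  1.55234102] 419.0980189526347 251.65948560291702 [[-0.02, -1.0, -0.0], [-0.98, 0.02, -0.21], [0.21, -0.0, -0.98]]
[ 0.08762369 -0.74476235  1.04114068] 429.02553314464836 260.56712152910296 [[0.91, -0.41, 0.02], [-0.29, -0.68, -0.67], [0.29, 0.61, -0.74]]
{'time': np.float64(0.1), 'joint_positions': array([ 1.069,  0.088,  1.372, -0.   ,  1.684, -0.103]), 'qvel': array([ 0.001, -0.004, -0.003, -0.   ,  0.   , -0.002]), 'joint_torque': array([ 3.0000e-03, -3.4125e+01, -3.0330e+01,  7.2000e-02,  3.0000e-02,
       -0.0000e+00]), 'tool_pos': array([0.213, 0.506, 0.204]), 'ee_rot': array([-3.14 , -0.   ,  2.743]), 'wrist_force': array([-0.504,  0.17 , -0.354]), 'wrist_torque': array([ 0.078, -0.049, -0.002]), 'finger_force': np.float64(0.0), 'width': np.float64(0.094)}
```

View pics/a.png

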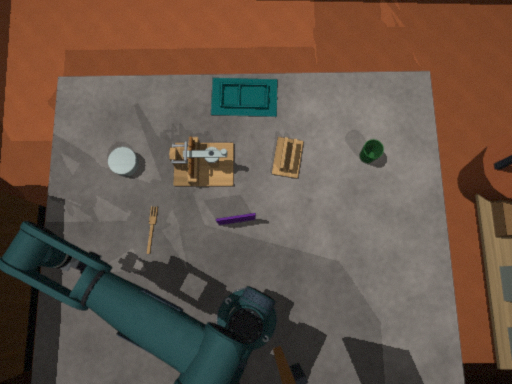

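View pics/b.png

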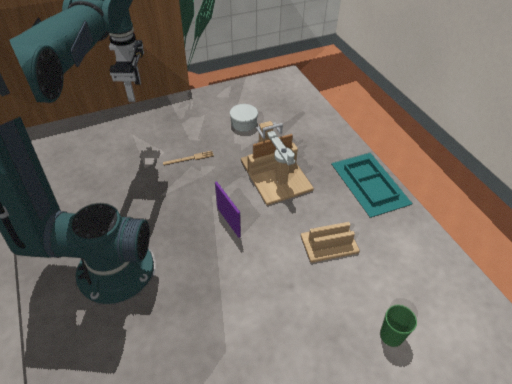

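Top view: the holder is at about (204,163), with the bar from (185,154) to (225,153). The stand is at (288,158), tin (122,160), cup (371,151) and fork (153,230). The candidates for the board are the wooden one in the holder, edge at about (195,160), and a purple decoy standing at (236,218). I choose the wooden one, and will check it in a close crop.

Run:
```python
from h import *
import pickle;a,b=pickle.load(open('s0.pkl','rb'))
A=cv2.resize(a['image'][128:196,160:245],None,fx=6,fy=6,interpolation=3)
B=cv2.resize(b['image'][110:210,235:320],None,fx=5,fy=5,interpolation=3)
C=np.zeros((510,800,3),np.uint8);
A=cv2.resize(A,(430,344));C[:344,:430]=A;C[:430,432:798]=cv2.resize(B,(366,430));cv2.imwrite('pics/c.png',C)
W=cloud(a);print(np.round(W[150:157:3,170:240:3,:],3).tolist()[1])
Z=W[...,2]
def rect(m,n):
    p=W[m][:,:2]; r=cv2.minAreaRect((p*1000).astype(np.float32)); print(n,m.sum(),np.round(r[0],1),np.round(r[1],1),round(r[2],1),np.median(p,0).round(3))
win=np.zeros(Z.shape,bool)
def w(u0,u1,v0,v1):
    m=np.zeros(Z.shape,bool);m[v0:v1,u0:u1]=1;return m
for n,q,lo,hi in [('hbase',(160,245,130,195),.008,.022),('hcheek',(160,245,130,195),.07,.09),('board',(160,245,130,195),.125,.142),('bar',(160,245,130,195),.143,.155),('peg/grip',(160,245,130,195),.165,.19),('stand base',(265,310,130,185),.008,.022),('stand cheeks',(265,310,130,185),.058,.07),('tin',(100,145,140,180),.045,.06),('cup',(355,390,130,170),.08,.1)]:
    m=w(*q)&(Z>lo)&(Z<hi)
    if m.sum()>2: rect(m,n)
```

```text
[[0.57, 0.253, 0.16], [0.573, 0.244, 0.151], [0.578, 0.237, 0.135], [0.612, 0.246, 0.023], [0.616, 0.237, 0.01], [0.562, 0.197, 0.183], [0.571, 0.191, 0.155], [0.571, 0.181, 0.152], [0.571, 0.17, 0.154], [0.573, 0.161, 0.147], [0.571, 0.15, 0.15], [0.572, 0.14, 0.148], [0.571, 0.129, 0.149], [0.569, 0.118, 0.156], [0.57, 0.108, 0.153], [0.572, 0.098, 0.146], [0.57, 0.087, 0.151], [0.564, 0.075, 0.171], [0.563, 0.065, 0.173], [0.611, 0.064, 0.015], [0.61, 0.052, 0.017], [0.616, 0.042, -0.002], [0.615, 0.03, 0.003], [0.618, 0.019, -0.009]]
hbase 1444 [588.9 155.8] [253.4 325.5] 2.6 [0.545 0.128]
hcheek 227 [568.9 185.4] [139.5 134. ] 40.5 [0.552 0.18 ]
board 200 [572.  175.3] [128.4 153. ] 33.0 [0.557 0.184]
bar 377 [579.4 159.5] [ 79.8 199.9] 3.8 [0.567 0.17 ]
peg/grip 90 [582.7 133.8] [ 68.1 145.4] 9.3 [0.568 0.194]
stand base 736 [ 584.2 -160.5] [154.5 206.6] 82.8 [ 0.588 -0.164]
stand cheeks 189 [ 592.7 -165.6] [ 45.9 121. ] 79.3 [ 0.592 -0.17 ]
tin 595 [578.6 453.1] [104.6 101.3] 44.6 [0.579 0.453]
cup 101 [ 594.5 -471.5] [71.6 72.6] 46.5 [ 0.602 -0.476]
```

View pics/c.png

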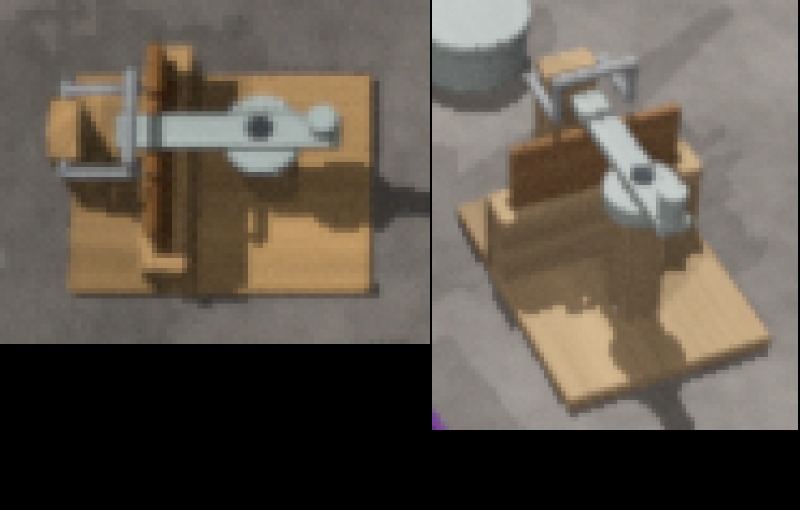

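The close crop confirms a brown wooden board in the locked holder. The bar crosses it, with the pivot at crop (260,127), the peg at (322,113) and the bail rod at (131,122). Next I move above the holder to measure with the wrist camera.

drive_tool --pt "0 0 -1 0 0 -1" --pt "0 0 -1 0 0 -1" --pt "0 0 -1 0 0 -1" --pt "0 0 -1 0 0 -1" --pt "-0.78 -0.82 0 0 0 0" --pt "-0.78 -0.82 0 0 0 0" --pt "-0.78 -0.82 0 0 0 0" --pt "-0.78 -0.82 0 0 0 0" --pt "-0.78 -0.82 0 0 0 0" --pt "-0.78 -0.82 0 0 0 0" --pt "-0.78 -0.82 0 0 0 0" --pt "-0.78 -0.82 0 0 0 0" --pt "-0.78 -0.82 0 0 0 0" --pt "-0.78 -0.82 0 0 0 0" --pt "-0.78 -0.82 0 0 0 0" --pt "0 0 0 0 0 0" --gripper 0.6

```text
time: 2.1
tool_pos: [0.5587, 0.1441, 0.3632]
ee_rot: [-3.141, -0.004, 3.138]
wrist_force: [-0.9, -0.0, -0.8]
width: 0.0376
finger_force: 0.0
```

Run:
```python
from h import *
import pickle;s=cam('wrist');pickle.dump(s,open('w.pkl','wb'))
print(-s['t']@s['R'],s['R'].round(2).tolist(),get_obs()['joint_positions'])
cv2.imwrite('pics/d.png',s['image'])
```

```text
[0.48412453 0.14485329 0.54255869] [[0.0, 1.0, -0.0], [0.97, -0.0, 0.26], [0.26, -0.0, -0.97]] [ 1.56609817e-01  1.76988794e-01  9.57392910e-01  4.87483088e-04
  2.01018954e+00 -1.41287769e+00]
```

View pics/d.png

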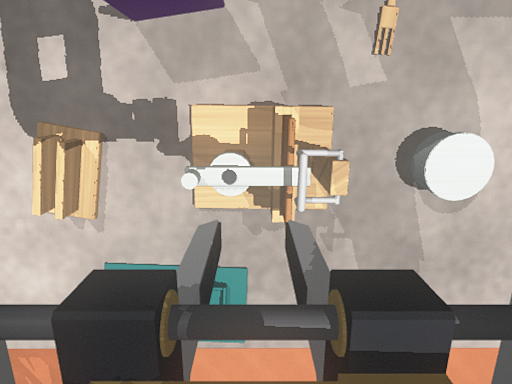

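The wrist view shows the peg at (190,180), pivot at (230,177), bail rod at (302,180) and board edge at (290,165). The stand is at (66,172), with the slot between its cheeks. I will measure these with rays.

Run:
```python
from h import *
import pickle;s=pickle.load(open('w.pkl','rb'))
for n,u,v,h in [('peg',190,180,.173),('pivot',229.5,177,.149),('rod',302.5,180,.183),('board',290,165,.135)]: print(n,ray(s,u,v,h).round(4))
W=cloud(s);Z=W[...,2]
V,U=np.mgrid[:384,:512]
def rect(n,q,lo,hi):
    m=(U>=q[0])&(U<q[1])&(V>=q[2])&(V<q[3])&(Z>lo)&(Z<hi)
    if m.sum()<3: return print(n,0)
    p=W[m][:,:2]; k=cv2.connectedComponentsWithStats(m.astype(np.uint8))
    for i in range(1,k[0]):
        if k[2][i][4]<12: continue
        p=W[k[1]==i]; r=cv2.minAreaRect((p[:,:2]*1000).astype(np.float32)); print(n,k[2][i].tolist(),np.round(r[0],1),np.round(r[1],1),round(r[2],1),p.mean(0).round(4))
H=(180,360,95,225)
rect('hbase',H,.008,.022);rect('hcheek',H,.072,.088);rect('board',H,.128,.1415);rect('bar',H,.143,.156);rect('peg/rod',H,.165,.195);rect('post',(325,360,150,200),.145,.16)
S=(25,110,115,225);rect('sbase',S,.009,.021);rect('scheek',S,.056,.075)
```

```text
peg [0.5701 0.0714 0.173 ]
pivot [0.5721 0.1154 0.149 ]
rod [0.5682 0.2001 0.183 ]
board [0.56  0.191 0.135]
hbase [190, 105, 144, 61, 5839] [534.9 157.4] [225.8  95.1] 89.8 [0.5273 0.1427 0.015 ]
hbase [297, 156, 2, 11, 12] [575.6 216.6] [16.8  2. ] 1.5 [0.5752 0.2159 0.0155]
hbase [307, 156, 6, 16, 60] [578.9 235.3] [24.6  7. ] 0.6 [0.5769 0.2358 0.016 ]
hbase [305, 174, 23, 23, 296] [616.3 249.9] [37.5 38.3] 89.7 [0.6221 0.2472 0.0152]
hbase [194, 186, 77, 23, 1450] [636.8 108.2] [128.   40.1] 89.8 [0.6385 0.1096 0.0152]
hbase [295, 186, 2, 11, 18] [626.3 214.9] [17.2  1.9] 1.7 [0.6276 0.2151 0.0153]
hbase [305, 203, 22, 7, 133] [653.  249.7] [36.3 12. ] 89.8 [0.6529 0.2487 0.015 ]
hcheek [273, 107, 26, 60, 752] [530.5 190. ] [33.2 82.1] 89.2 [0.5235 0.1873 0.0799]
hcheek [282, 116, 6, 50, 55] [536.  186.6] [ 4.5 69.1] 85.5 [0.5346 0.1867 0.0799]
hcheek [317, 157, 4, 25, 59] [575.9 238.5] [ 0.8 36. ] 89.3 [0.5756 0.2384 0.0806]
hcheek [272, 186, 12, 37, 294] [628.7 177.9] [55.8 16.5] 6.2 [0.6305 0.1778 0.08  ]
hcheek [281, 186, 1, 26, 26] [620.  185.3] [ 0.2 33.9] 89.2 [0.62   0.1
[... 748 characters left out ...]
.2119 0.1487]
bar [294, 197, 3, 6, 13] [600.7 196.4] [1.1 5.4] 49.5 [0.6004 0.1966 0.15  ]
peg/rod [296, 152, 12, 61, 518] [572.7 199.5] [10.  69.2] 89.2 [0.5706 0.199  0.1817]
peg/rod [181, 172, 18, 18, 242] [571.  70.] [18.9 18.9] 40.4 [0.5704 0.0704 0.1727]
post [325, 150, 25, 50, 848] [570.1 247.2] [62.7 28.7] 3.3 [0.5691 0.2474 0.1508]
sbase [37, 122, 64, 98, 2318] [ 594.  -162.6] [100.  149.9] 79.1 [ 0.5816 -0.1371  0.0151]
sbase [48, 208, 7, 5, 23] [ 660.4 -197.8] [ 5.9 12.9] 25.5 [ 0.6594 -0.1974  0.0154]
scheek [32, 137, 13, 79, 907] [ 591.  -179.8] [ 13.8 119.9] 79.3 [ 0.5893 -0.178   0.0637]
scheek [54, 142, 15, 78, 858] [ 597.4 -146.4] [ 14.3 120.3] 79.1 [ 0.595  -0.1446  0.0638]
```

drive_tool --pt "-0.16 0.7 0 0 0 0" --pt "-0.16 0.7 0 0 0 0" --pt "0 0 0.8 0 0 0" --pt "0 0 0.8 0 0 0" --pt "0 0 0.8 0 0 0" --pt "0 0 0.8 0 0 0" --pt "0 0 0.8 0 0 0" --pt "0 0 0.5 0 0 0" --pt "0 0 0.4 0 0 0" --pt "0 0 0 0 0 0"

```text
time: 3.4
tool_pos: [0.5687, 0.203, 0.1683]
ee_rot: [-3.141, -0.003, -3.139]
wrist_force: [0.7, -0.1, -0.1]
width: 0.0377
finger_force: 0.0
```

drive_tool --pt "0 0 0 0 0 0" --pt "0 0 0 0 0 0" --pt "0 0 0 0 0 0" --pt "0 0 0 0 0 0" --gripper 1

```text
time: 3.9
tool_pos: [0.5706, 0.1999, 0.1708]
ee_rot: [-3.137, 0.002, 3.141]
wrist_force: [-0.3, -5.6, 3.5]
width: 0.0085
finger_force: 30.0
```

Only the finger tips hold the rod, so I regrip deeper.

drive_tool --pt "0 0 0 0 0 0" --pt "0 0 0 0 0 0" --pt "0 0 0.22 0 0 0" --pt "0 0 0 0 0 0" --gripper 0.7

```text
time: 4.4
tool_pos: [0.5692, 0.2026, 0.1591]
ee_rot: [-3.141, -0.003, -3.14]
wrist_force: [-1.1, 0.9, -0.8]
width: 0.0282
finger_force: 0.0
```

drive_tool --pt "0 0 0 0 0 0" --pt "0 0 0 0 0 0" --pt "0 0 0 0 0 0" --pt "0 0 0 0 0 0" --gripper 1

```text
time: 4.9
tool_pos: [0.57, 0.2003, 0.1614]
ee_rot: [-3.138, 0.0, 3.141]
wrist_force: [-1.6, -5.5, 2.3]
width: 0.0091
finger_force: 30.0
```

Run:
```python
from h import *
o=get_obs();print({k:np.round(o[k],4) for k in('tool_pos','ee_rot','wrist_force','width')})
# arc deltas in tool units (tool y=+world y, tool z=-world z), 0.1 rad steps
r=np.hypot(50,34);a0=np.arctan2(34,-50)
th=np.arange(0,2.11,.14);y=r*np.cos(a0-th);z=r*np.sin(a0-th)
print(np.round(np.c_[th[1:],np.diff(y)/40,-np.diff(z)/40,y[1:],z[1:]],2))
```

```text
{'tool_pos': array([0.57  , 0.2003, 0.1614]), 'ee_rot': array([-3.1377e+00,  3.0000e-04,  3.1413e+00]), 'wrist_force': array([-1.6136, -5.5164,  2.2943]), 'width': np.float64(0.0091)}
[[ 1.400e-01  1.300e-01 -1.700e-01 -4.477e+01  4.064e+01]
 [ 2.800e-01  1.500e-01 -1.500e-01 -3.866e+01  4.649e+01]
 [ 4.200e-01  1.700e-01 -1.200e-01 -3.179e+01  5.143e+01]
 [ 5.600e-01  1.900e-01 -1.000e-01 -2.430e+01  5.537e+01]
 [ 7.000e-01  2.000e-01 -7.000e-02 -1.634e+01  5.822e+01]
 [ 8.400e-01  2.100e-01 -4.000e-02 -8.060e+00  5.993e+01]
 [ 9.800e-01  2.100e-01 -1.000e-02  3.900e-01  6.046e+01]
 [ 1.120e+00  2.100e-01  2.000e-02  8.820e+00  5.982e+01]
 [ 1.260e+00  2.100e-01  5.000e-02  1.708e+01  5.800e+01]
 [ 1.400e+00  2.000e-01  7.000e-02  2.501e+01  5.505e+01]
 [ 1.540e+00  1.900e-01  1.000e-01  3.244e+01  5.102e+01]
 [ 1.680e+00  1.700e-01  1.300e-01  3.925e+01  4.600e+01]
 [ 1.820e+00  1.500e-01  1.500e-01  4.528e+01  4.007e+01]
 [ 1.960e+00  1.300e-01  1.700e-01  5.043e+01  3.336e+01]
 [ 2.100e+00  1.000e-01  1.800e-01  5.459e+01  2.600e+01]]
```

drive_tool --pt "0 0.13 -0.17 0 0 0" --pt "0 0.15 -0.15 0 0 0" --pt "0 0.17 -0.12 0 0 0" --pt "0 0.19 -0.1 0 0 0" --pt "0 0.2 -0.07 0 0 0" --pt "0 0.21 -0.04 0 0 0" --pt "0 0.21 -0.01 0 0 0" --pt "0 0.21 0.02 0 0 0" --pt "0 0.21 0.05 0 0 0"

```text
time: 6.02
tool_pos: [0.5711, 0.27, 0.1844]
ee_rot: [3.141, 0.003, -3.141]
wrist_force: [5.2, -4.1, 1.5]
width: 0.0091
finger_force: 30.0
```

drive_tool --pt "0 0.2 0.07 0 0 0" --pt "0 0.19 0.1 0 0 0" --pt "0 0.17 0.13 0 0 0" --pt "0 0.15 0.15 0 0 0" --pt "0 0.13 0.17 0 0 0" --pt "0 0.1 0.18 0 0 0" --pt "0 0 0 0 0 0"

```text
time: 6.9
tool_pos: [0.5713, 0.307, 0.1507]
ee_rot: [-3.14, 0.002, -3.141]
wrist_force: [5.5, -2.6, 0.9]
width: 0.0089
finger_force: 30.0
```

drive_tool --pt "0 0 0 0 0 0" --pt "0 0 -0.1 0 0 0" --pt "0 0 -0.6 0 0 0" --pt "0 0 -0.8 0 0 0" --pt "0 0 -0.6 0 0 0" --pt "0 -0.6 0 0 0 0" --pt "0 -0.9 0 0 0 0" --pt "0 -0.9 0 0 0 0" --pt "0 -0.9 0 0 0 0" --pt "0 -0.9 0 0 0 0" --pt "0 -0.9 0 0 0 0" --pt "0 -0.8 0 0 0 0" --pt "0 0 0 0 0 0" --pt "0 0 0 0 0 0" --gripper 0.55

```text
time: 8.65
tool_pos: [0.5693, 0.0713, 0.2352]
ee_rot: [3.141, -0.002, -3.141]
wrist_force: [0.4, 0.4, 0.5]
width: 0.0424
finger_force: 0.0
```

Run:
```python
from h import *
a=cam('top');b=cam('side')
A=cv2.resize(a['image'][110:210,130:260],(455,350),interpolation=3)
B=cv2.resize(b['image'][90:210,220:335],(335,350),interpolation=3)
cv2.imwrite('pics/e.png',np.hstack([A,B]))
```

```text
(no output)
```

View pics/e.png

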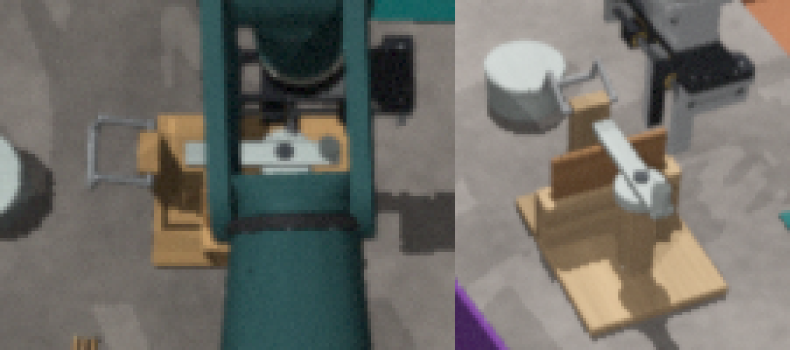

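The bail is open, with its rod at crop (92,150), well past the hinge post at (145,152). The bar is still straight, peg at (330,152). Next I grip the peg.

drive_tool --pt "-0.03 0 0.7 0 0 0" --pt "0 0 0.7 0 0 0" --pt "0 0 0.4 0 0 0" --pt "0 0 0.15 0 0 0" --pt "0 0 0 0 0 0"

```text
time: 9.38
tool_pos: [0.5715, 0.0716, 0.1586]
ee_rot: [3.141, 0.0, -3.14]
wrist_force: [1.0, -0.2, 0.6]
width: 0.0424
finger_force: 0.0
```

drive_tool --pt "0 0 0 0 0 0" --pt "0 0 0 0 0 0" --pt "0 0 0 0 0 0" --pt "0 0 0 0 0 0" --gripper 1

```text
time: 9.88
tool_pos: [0.5718, 0.0698, 0.1592]
ee_rot: [-3.139, 0.002, -3.141]
wrist_force: [-0.5, -4.3, 2.4]
width: 0.0191
finger_force: 30.0
```

drive_tool --pt "-0.11 0 0 0 0 0" --pt "-0.11 0.02 0 0 0 0" --pt "-0.11 0.03 0 0 0 0" --pt "-0.1 0.04 0 0 0 0" --pt "-0.05 0.02 0 0 0 0" --pt "0 0 0 0 0 0"

```text
time: 10.62
tool_pos: [0.5902, 0.0723, 0.1591]
ee_rot: [-3.135, -0.001, 3.141]
wrist_force: [-1.7, -8.7, 4.5]
width: 0.019
finger_force: 30.0
```

drive_tool --pt "-0.1 0.05 0 0 0 0" --pt "-0.1 0.06 0 0 0 0" --pt "0 0 0 0 0 0"

```text
time: 11.0
tool_pos: [0.594, 0.0736, 0.1589]
ee_rot: [-3.129, -0.011, 3.139]
wrist_force: [-13.4, -15.6, 8.9]
width: 0.0189
finger_force: 30.0
```

Run:
```python
from h import *
for n in('wrist','side','top'):
    W=cloud(cam(n)); m=(abs(W[...,2]-.149)<.004)&(W[...,0]>.48)&(W[...,0]<.66)&(W[...,1]>.125)&(W[...,1]<.222)
    p=W[m]; print(n,len(p))
    if len(p)<20: continue
    d=p[:,:2]-[.571,.115]; ang=np.arctan2(-d[:,0],d[:,1]); r=np.hypot(*d.T)
    for lo in(.03,.06,.085): k=(r>lo)&(r<lo+.03); print(lo,k.sum(),np.median(ang[k]).round(3))
```

```text
wrist 6296
0.03 2154 0.424
0.06 2243 0.413
0.085 1070 0.41
side 150
0.03 50 0.451
0.06 52 0.438
0.085 26 0.432
top 36
0.03 0 nan
0.06 21 0.401
0.085 18 0.435
  return _methods._mean(a, axis=axis, dtype=dtype,
  ret = ret.dtype.type(ret / rcount)
```

It is blocked at about 0.41 rad: the force rises while the bar stays put. The free way is therefore negative (clockwise).

drive_tool --pt "0.24 -0.13 0 0 0 0" --pt "0.21 -0.07 0 0 0 0" --pt "0.22 -0.02 0 0 0 0" --pt "0.22 0.02 0 0 0 0" --pt "0.21 0.07 0 0 0 0" --pt "0.2 0.11 0 0 0 0" --pt "0 0 0 0 0 0"

```text
time: 12.02
tool_pos: [0.5452, 0.0755, 0.1592]
ee_rot: [-3.134, -0.002, 3.141]
wrist_force: [-4.9, -9.3, 5.4]
width: 0.019
finger_force: 30.0
```

drive_tool --pt "0.17 0.14 0 0 0 0" --pt "0.14 0.18 0 0 0 0" --pt "0.1 0.2 0 0 0 0" --pt "0.05 0.16 0 0 0 0" --pt "0.01 0.06 0 0 0 0" --pt "0 0 0 0 0 0" --pt "0 0 0 0 0 0"

```text
time: 12.9
tool_pos: [0.5176, 0.1019, 0.1588]
ee_rot: [-3.127, -0.024, 3.138]
wrist_force: [-26.2, -17.5, 16.6]
width: 0.0173
finger_force: 32.4
```

Run:
```python
from h import *
W=cloud(cam('wrist')); m=(abs(W[...,2]-.149)<.004)&(W[...,0]>.60)&(W[...,0]<.70)&(W[...,1]>.06)&(W[...,1]<.18)
p=W[m]; d=p[:,:2]-[.571,.115]; print(len(p),np.median(np.arctan2(-d[:,0],d[:,1])),d.min(0),d.max(0)); print(get_obs()['tool_pos'],get_obs()['wrist_force'])
```

```text
330 -1.4765121517596107 [ 0.02900152 -0.00360841] [0.06109972 0.00833463]
[0.51764231 0.10196186 0.15882538] [-25.8928222  -18.17634197  16.36457094]
```

drive_tool --pt "0 0 0 0 0 0" --pt "0 0 0 0 0 0" --pt "0 0 -0.6 0 0 0" --pt "0 0 -0.8 0 0 0" --pt "0 0 -0.7 0 0 0" --pt "-0.6 0.7 0 0 0 0" --pt "-0.5 0.8 0 0 0 0" --pt "-0.1 0.7 0 0 0 0" --pt "0 0 0 0 0 0" --pt "0 0 0 0 0 0" --gripper 0.55

```text
time: 14.2
tool_pos: [0.5755, 0.1969, 0.2422]
ee_rot: [3.141, -0.0, -3.14]
wrist_force: [0.4, 0.3, 0.0]
width: 0.0422
finger_force: 0.0
```

Run:
```python
from h import *
s=cam('wrist');W=cloud(s);Z=W[...,2]
cv2.imwrite('pics/f.png',s['image'])
m=(Z>.130)&(Z<.14)&(abs(W[...,1]-.19)<.012)&(W[...,0]>.48)&(W[...,0]<.66)
p=W[m];r=cv2.minAreaRect((p[:,:2]*1000).astype(np.float32));print(len(p),r)
o=get_obs();print(o['tool_pos'],o['ee_rot'],o['wrist_force'])
```

```text
1477 ((570.9608764648438, 190.81256103515625), (8.974370956420898, 139.21922302246094), 89.49381256103516)
[0.57548569 0.19645586 0.24236868] [ 3.14144849e+00  1.23626393e-04 -3.14067505e+00] [-0.41514011 -0.5359137   1.06535033]
```

View pics/f.png

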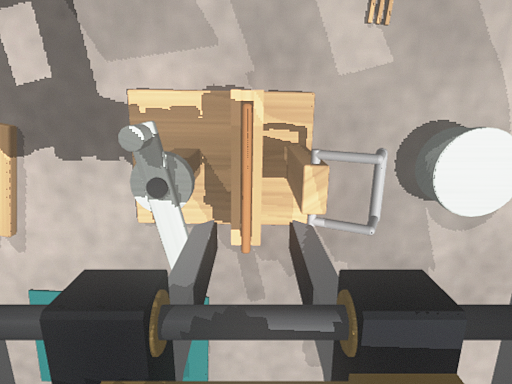

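The board is free above, with its edge at (247,175), and the bail is open, rod at (378,190). The bar's nose points to (183,265), not quite full travel, so I check its angle.

Run:
```python
from h import *
s=cam('wrist');W=cloud(s);Z=W[...,2];V,U=np.mgrid[:384,:512]
m=(abs(Z-.149)<.004)&(V>195)&(V<262)&(U<190)&(U>140)
p=W[m];c=p[:,:2].mean(0);d=np.linalg.svd(p[:,:2]-c)[2][0] if len(p)<3000 else None
l=cv2.fitLine((p[:,:2]*1000).astype(np.float32),cv2.DIST_L2,0,.01,.01).ravel();print(len(p),c,l,np.arctan2(c[0]-.571,c[1]-.115))
m=(abs(Z-.173)<.004)&(U<160)&(V<160)&(V>110);q=W[m].mean(0);print(q,np.arctan2(.571-q[0],.115-q[1]))
```

```text
1591 [0.6053476 0.1225347] [9.8791647e-01 1.5498722e-01 6.0534760e+02 1.2253470e+02] 1.3548507273904495
[0.5271728  0.10541535 0.17280079] 1.355494139768225
```

The bar stands at -1.355 rad, which is clear. Now I grasp the board.

drive_tool --pt "0.11 -0.14 0 0 0 0" --pt "0 0 0.8 0 0 0" --pt "0 0 0.8 0 0 0" --pt "0 0 0.8 0 0 0" --pt "0 0 0.6 0 0 0" --pt "0 0 0.4 0 0 0" --pt "0 0 0 0 0 0" --pt "0 0 0 0 0 0"

```text
time: 15.3
tool_pos: [0.5719, 0.1913, 0.1077]
ee_rot: [3.141, 0.002, -3.141]
wrist_force: [0.5, 0.3, 0.8]
width: 0.0423
finger_force: 0.0
```

drive_tool --pt "0 0 0 0 0 0" --pt "0 0 0 0 0 0" --pt "0 0 0 0 0 0" --pt "0 0 0 0 0 0" --pt "0 0 -0.2 0 0 0" --pt "0 0 -0.3 0 0 0" --pt "0 0 0 0 0 0" --gripper 1

```text
time: 16.18
tool_pos: [0.5721, 0.1911, 0.1282]
ee_rot: [3.142, 0.003, -3.141]
wrist_force: [0.8, -0.7, -1.1]
width: 0.0089
finger_force: 30.0
```

drive_tool --pt "0 0 -0.5 0 0 0" --pt "0 0 -0.7 0 0 0" --pt "0 0 -0.8 0 0 0" --pt "0 0 -0.8 0 0 0" --pt "0 0 -0.8 0 0 0" --pt "0 0 -0.7 0 0 0" --pt "0 0 0 0 0 0" --pt "0 0 0 0 0 0"

```text
time: 17.18
tool_pos: [0.5709, 0.1913, 0.2969]
ee_rot: [-3.141, -0.002, -3.14]
wrist_force: [0.9, 0.3, -2.1]
width: 0.009
finger_force: 30.0
```

drive_tool --pt "0 -0.3 0 0 0 0" --pt "-0.05 -0.6 0 0 0 0" --pt "-0.05 -0.8 0 0 0 0" --pt "-0.05 -0.8 0 0 0 0" --pt "-0.05 -0.8 0 0 0 0" --pt "-0.05 -0.8 0 0 0 0" --pt "-0.05 -0.8 0 0 0 0" --pt "-0.05 -0.8 0 0 0 0" --pt "-0.05 -0.8 0 0 0 0" --pt "-0.05 -0.8 0 0 0 0" --pt "-0.05 -0.8 0 0 0 0" --pt "-0.05 -0.5 0 0 0 0" --pt "0 -0.25 0 0 0 0" --pt "0 0 0 0 0 0.5" --pt "0 0 0 0 0 0.7" --pt "0 0 0 0 0 0.69" --pt "0 0 0 0 0 0" --pt "0 0 0 0 0 0"

```text
time: 19.42
tool_pos: [0.5936, -0.1623, 0.2982]
ee_rot: [3.141, -0.0, 2.955]
wrist_force: [0.7, 0.9, -2.0]
width: 0.009
finger_force: 30.0
```

Run:
```python
from h import *
o=get_obs();print(o['tool_pos'],o['ee_rot'],o['wrist_force'],o['width'])
s=cam('side');t=cam('top')
A=cv2.resize(s['image'][130:280,250:400],(400,400),interpolation=3);B=cv2.resize(t['image'][100:220,230:350],(400,400),interpolation=3)
cv2.imwrite('pics/g.png',np.hstack([A,B]))
```

```text
[ 0.59359361 -0.16226209  0.2982153 ] [ 3.14130782e+00 -1.07012523e-04  2.95544415e+00] [ 0.68907768  0.92347368 -2.01555513] 0.009010006533434898
```

View pics/g.png

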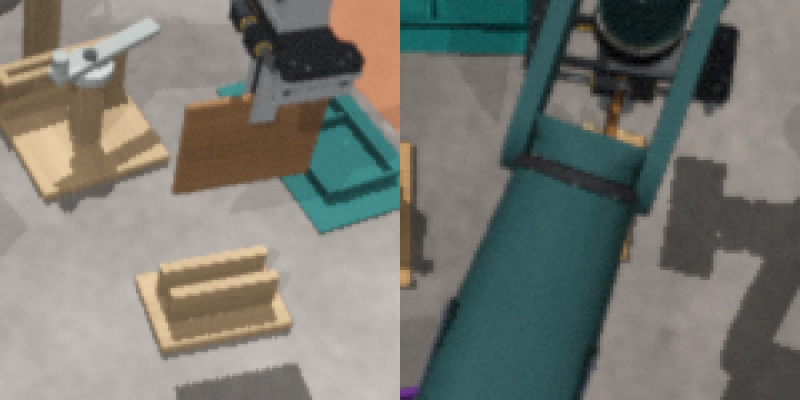

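The board hangs level above the stand and parallel to its slot (slot at about (220,275) in the left crop). Lowering now.

drive_tool --pt "0 0 0.7 0 0 0" --pt "0 0 0.7 0 0 0" --pt "0 0 0.7 0 0 0" --pt "0 0 0.5 0 0 0" --pt "0 0 0.5 0 0 0" --pt "0 0 0.5 0 0 0" --pt "0 0 0.5 0 0 0" --pt "0 0 0.2 0 0 0" --pt "0 0 0 0 0 0" --pt "0 0 0 0 0 0"

```text
time: 20.78
tool_pos: [0.5942, -0.1629, 0.1275]
ee_rot: [-3.141, 0.002, 2.954]
wrist_force: [-0.9, 0.4, -0.9]
width: 0.009
finger_force: 30.0
```

drive_tool --pt "0 0 0.2 0 0 0" --pt "0 0 0.15 0 0 0" --pt "0 0 0.07 0 0 0" --pt "0 0 0.05 0 0 0" --pt "0 0 0 0 0 0" --pt "0 0 0 0 0 0"

```text
time: 21.52
tool_pos: [0.5937, -0.1627, 0.1077]
ee_rot: [3.142, 0.0, 2.954]
wrist_force: [-0.3, 0.5, -1.9]
width: 0.0086
finger_force: 30.0
```

drive_tool --pt "0 0 0.04 0 0 0" --pt "0 0 0.03 0 0 0" --pt "0 0 0 0 0 0" --pt "0 0 0 0 0 0"

```text
time: 22.02
tool_pos: [0.5941, -0.1629, 0.1065]
ee_rot: [-3.141, 0.002, 2.954]
wrist_force: [-2.0, 0.5, 4.5]
width: 0.0091
finger_force: 30.0
```

Contact with the floor. I release gently and rise.

drive_tool --pt "0 0 0 0 0 0" --pt "0 0 0 0 0 0" --pt "0 0 0 0 0 0" --pt "0 0 -0.3 0 0 0" --pt "0 0 -0.6 0 0 0" --pt "0 0 -0.8 0 0 0" --pt "0 0 -0.9 0 0 0" --pt "0 0 -0.9 0 0 0" --pt "0 0 -0.9 0 0 0" --pt "0 0 0 0 0 0" --pt "0 0 0 0 0 0" --pt "0 0 0 0 0 0" --gripper 0.6

```text
time: 23.52
tool_pos: [0.593, -0.1625, 0.2785]
ee_rot: [3.141, -0.004, 2.954]
wrist_force: [-0.4, -0.4, -0.2]
width: 0.0372
finger_force: 0.0
```

Run:
```python
from h import *
s=cam('side');w=cam('wrist')
A=s['image'][60:384,150:450];B=cv2.resize(w['image'],(432,324))
cv2.imwrite('pics/h.png',np.hstack([A,B]))
W=cloud(w);Z=W[...,2];m=(Z>.1)&(Z<.15)&(abs(W[...,0]-.594)<.09)&(abs(W[...,1]+.163)<.05)
p=W[m];print(len(p),np.percentile(Z[m],[5,50,95]),cv2.minAreaRect((p[:,:2]*1000).astype(np.float32)),get_obs()['wrist_force'])
```

```text
1194 [0.13237867 0.13451622 0.13591851] ((593.7041625976562, -162.87319946289062), (8.599780082702637, 139.21795654296875), 79.07611846923828) [-0.57168559 -0.98046143 -0.00971594]
```

View pics/h.png

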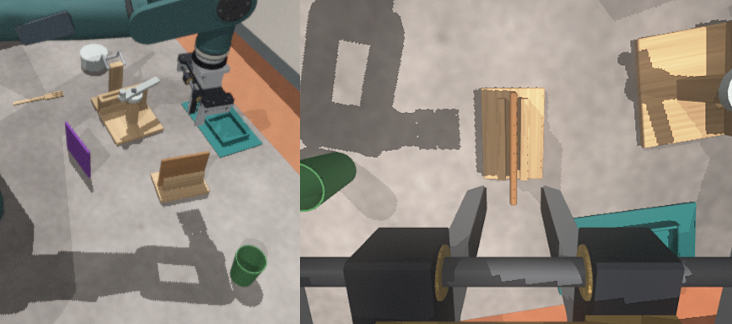

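The board stands in the stand's slot (left crop (185,170)), top edge at 135 mm, so it is on the floor. The bar is aside, the bystanders look undisturbed and the arm is clear. Handing in.

```bash
python3 -c "
from bench import close_job;print(close_job())"
```

```text
the job is handed in; nothing more can be done
None
```

The board stands on the floor of the open stand's slot, with the bail swung over, the crossbar turned clear (about 1.36 rad clockwise) and the tin, cup and fork undisturbed; handed in at about 24 s, verdict not shown.

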